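# Pack two finished injectors and their caps

### The job

Pack the two finished injectors into the grey crate for collection: lay the one with the red return stub in the red cradle and the one with the blue stub in the blue cradle, each settled flat on the cradle's base between the guides with its nozzle in the fork, pointing to the round cup. Stand the small plastic cap of the same colour upright in that cradle's cup; it goes along loose, because the nozzles have yet to drip dry. Set the injectors down gently, and leave the injector with the yellow stub and the yellow cap where they are: they still go on the test bench.

Things in the scene. Friction and masses are not known exactly. Their poses are not given: they have to be found in the camera images.
- injector_red: Diesel injector lying down, 32 x 170 x 56 mm; red sleeve ring round the body and a red tip on its slanting return stub; black plug socket at the +y end, grey nozzle at the -y end. Origin on its underside, mid-length; axis 14 mm up. White body, 25 mm thick, from y=-20 to 51: grip it across x at y=20 (balance point, clear of stub). Collars 32 wide, 28 high at y -46..-20 and 55..85. 0.42 kg
- injector_blue: Diesel injector lying down, 32 x 170 x 56 mm; blue sleeve ring round the body and a blue tip on its slanting return stub; green plug socket at the +y end, grey nozzle at the -y end. Origin on its underside, mid-length; axis 14 mm up. White body, 25 mm thick, from y=-20 to 51: grip it across x at y=20 (balance point, clear of stub). Collars 32 wide, 28 high at y -46..-20 and 55..85. 0.42 kg
- injector_yellow: Diesel injector lying down, 32 x 170 x 56 mm; yellow sleeve ring round the body and a yellow tip on its slanting return stub; black plug socket at the +y end, grey nozzle at the -y end. Origin on its underside, mid-length; axis 14 mm up. White body, 25 mm thick, from y=-20 to 51: grip it across x at y=20 (balance point, clear of stub). Collars 32 wide, 28 high at y -46..-20 and 55..85. 0.42 kg
- cap_red: Red plastic protective cap, standing open end down, 19 mm across, 22 mm high, 15 g. Origin at the centre of its underside, z up
- cap_blue: Blue plastic protective cap, standing open end down, 19 mm across, 22 mm high, 15 g. Origin at the centre of its underside, z up
- cap_yellow: Yellow plastic protective cap, standing open end down, 24 mm across, 22 mm high, 18 g. Origin at the centre of its underside, z up. Stays where it is
- cradle_red: Cradle, red fittings on a black 74 x 228 x 6 mm base, fixed in the crate. Origin under the base, where the lying injector's origin belongs (6 mm above); its y runs as the injector's y. Sloped guides at the collars: gap 38 mm at base, 56 at top, 22 high; nozzle fork at y=-66 (26 high), end stop at y=92 (22). Round cup centred at x=0, y=-107: 38 mm inside, floor z=6, rim z=14
- cradle_blue: Cradle, blue fittings on a black 74 x 228 x 6 mm base, fixed in the crate. Origin under the base, where the lying injector's origin belongs (6 mm above); its y runs as the injector's y. Sloped guides at the collars: gap 38 mm at base, 56 at top, 22 high; nozzle fork at y=-66 (26 high), end stop at y=92 (22). Round cup centred at x=0, y=-107: 38 mm inside, floor z=6, rim z=14
- crate: Grey sheet-steel crate, fixed, 178 x 244 mm (x, y), walls 4 mm thick and 47 mm high, floor 4 mm. Origin centre of underside. The two cradles stand side by side in it, axes along the crate's y, centres 82 mm apart (either way round), cups towards its -y end. Cup centre to end wall 28 mm, so close the fingers across the cradle (its x) there

How it is judged:
By the outcome, as a careful person would: the job done as asked, in the order asked, and still so for the second after the job is handed in, with the robot touching nothing.
It also fails if it takes over 104 s, if anything falls off the work surface, if the arm or the gripper's body presses on something with over 40 N, if the wrist force passes 120 N, or if a joint passes its speed limit or range.

### The arm

A 6-joint arm with a two-finger parallel gripper is mounted at the origin on a cart in front of the work surface, level with it; the furniture and walls round the work are solid. World frame = base frame: x ahead of the robot, y to its left, z up, the work surface at z = 0. Lengths are in mm, angles in rad, forces in N, time in s.
With the tool pointing down it reaches from about 250 to 800 mm from the base axis. Payload 8.5 kg.
Tool frame: the origin (TCP) lies at the very end of the fingers, on their centre line; the grasp point (between the pads) lies 19 mm behind it (manip.grip_depth is the z of the grasp point in the tool frame, in mm); z points along the fingers, y is the line along which they close (so a half turn about z gives the same grasp; the last joint's range is limited). The gripper opens to 85 mm and grips with 20 to 120 N. Pads are 22 mm wide; open, the fingers measure 114 mm over their backs; the gripper's body (76 mm by 85 mm) begins 54 mm behind the grasp point. The pads swing forward as they close: fully open they stand 13 mm farther back than shut.
Start: joints at [1.147, 0.238, -0.013, 1.319, 0, 1.571], TCP at [215.874, 478.515, 231.276] pointing down, gripper open.
Joint ranges: [-2.66, 2.66], [-1.03, 1.9], [-1.14, 1.46], [-1.82, 2.27], [-1.45, 1.34], [-3.14, 3.14]. Speed limits (rad/s): [2.22, 2.22, 2.79, 3.14, 3.14, 3.14].

### API

Orientations are given as [roll, pitch, yaw] about the fixed x, y, z axes, in that order (R = Rz(yaw) Ry(pitch) Rx(roll)).
In Python, from workcell import readout, eyes, order, nets, manip gives the robot as it stands. The module is installed in compiled form; this text tells all that it offers.
- The arm moves only by the shell command python3 -m jog 'ROWS' [FORCE]. ROWS is text: rows parted by semicolons, each of 7 numbers parted by spaces: the finger opening in m, from 0 to 0.0854, then the shift along the tool's x, y, z in m, then the turn, a rotation vector about the tool's x, y, z in rad. A call has 1 to 10 rows; each row shifts and turns the commanded pose from where the row before left it, along the tool's axes as they then stand; what a row does not reach is not made up. A row lasts 1/10 s, in which the tool goes at most 50 mm and 8.59 degrees, less where a joint would pass 70% of its speed; a pose out of reach is approached as far as the arm can. A call with a gripper value outside its range is refused whole. The fingers move at their own pace and stop on an object; FORCE is the grip in N (left out, the last holds). Time passes only in rows, so rows that do not move let the fingers close. It gives the time, the measured TCP pose, the force, the opening and the grip force at its end, in the units of the state.
- readout.get_state(): the state, without advancing time (a new reading comes with each control period).
- eyes.snapshot(name): name is "side" or "top" or "wrist"; returns a dict with "color" (400x640x3 uint8, blue, green, red), "fx", "fy", "cx", "cy" (pixels), "k1" (the pictures are not rectified: a ray, as slopes to the right and down, at radius r is drawn at 1 + k1 r^2 times it, then the intrinsics apply), "R" (3x3) and "t" (3): a world point X has camera coordinates R X + t. Camera axes: x right, y down, z forward; pixel columns grow to the right and rows downward; lengths in mm; the calibration is good to about 2 mm. A picture is of the moment at which its call begins. There is no depth.
- order.hand_in(): hands the job in; it is judged then, once.
Trained networks look in a picture, given as the dict that the camera call returned (one of the last four; its "shot" number tells which), for a name from the list of things; names that differ only in an ending like _2 or _b are one class to them, and where a whole thing is asked for, a point or a joint stands for the part that bears it (a point fixed in the world has none). Each returns a list of dicts, best first, with "confidence" (0 to 1); they miss things now and then, are a little off and sometimes report something else, mostly with a low value. They report only what shows in the picture. A call takes as long as a camera call.
- nets.look_for(thing, picture): "centre" ([column, row] in pixels, amid what is visible of it).
- nets.silhouettes(thing, picture): "pixels" (400x640 bool, what is visible of it) and "centre" ([column, row] in pixels, amid what is visible of it).
- nets.mark_of(thing, picture): "centre" ([column, row] in pixels: a listed point, or the origin of a listed thing).
The state is a dict: "clock": time; "joint_positions": joint angles; "dq": joint speeds; "effort": joint torques, N m; "ee_pos": TCP position; "tcp_rot": TCP orientation; "wrist_force": force on the tool from outside, world axes, zero at the start; "wrist_torque": the same for the moment, N m; "opening": finger opening in mm; "grip_force": force on a finger pad.
Only numpy, scipy, OpenCV 4.12 (cv2) and the standard library are available. Lean on these libraries where they do the work, as an engineer would, in place of code of your own. Each camera call takes 0.05 s, during which the arm holds its last target. There are 200 camera calls.

## Working session

There is one attempt and no reset: what is moved stays moved. The work goes in short steps, Python scripts to look and compute and a shell command to move; the robot and the scene stay as the last step left them, time stands still between calls to the robot, and variables do not carry over. Pictures are saved under pics/ and viewed, at most 14 in all, crops included, and the job is handed in when it is done.

```bash
mkdir -p pics; cat > h.py <<'E'
import numpy as np, cv2, pickle
from workcell import readout, eyes, order, nets, manip
from scipy.spatial.transform import Rotation as Ro
def K(p): return np.array([[p["fx"],0,p["cx"]],[0,p["fy"],p["cy"]],[0,0,1.]])
def D(p): return np.array([p["k1"],0,0,0,0.])
def ground(p,uv,z):
    n=cv2.undistortPoints(np.array([[uv]],float),K(p),D(p))[0,0]
    R=np.array(p["R"]);t=np.array(p["t"]);c=-R.T@t;d=R.T@np.array([n[0],n[1],1])
    return c+d*(z-c[2])/d[2]
def proj(p,X):
    return cv2.projectPoints(np.atleast_2d(np.array(X,float)),cv2.Rodrigues(np.array(p["R"]))[0],np.array(p["t"],float),K(p),D(p))[0][:,0]
E
python3 - <<'E'
from h import *
s=readout.get_state();print({k:np.round(v,3).tolist() for k,v in s.items()}, manip.grip_depth)
for n in ("top","side"):
    p=eyes.snapshot(n);cv2.imwrite(f"pics/{n}0.png",p["color"]);R=np.array(p["R"]);print(n,p["fx"],p["k1"],np.round(-R.T@np.array(p["t"])),np.round(R,2).tolist())
    if n=="top":
        for o in "injector_red injector_blue injector_yellow cap_red cap_blue cap_yellow cradle_red cradle_blue crate".split():
            print(o,[(np.round(m["centre"]).tolist(),round(m["confidence"],2),np.round(ground(p,m["centre"],0)).tolist()) for m in nets.mark_of(o,p)[:3]])
E
```

```text
{'clock': 0.0, 'joint_positions': [1.147, 0.239, -0.014, 1.319, 0.0, 1.571], 'dq': [0.001, 0.001, 0.001, -0.001, -0.0, 0.0], 'effort': [0.002, -53.878, 34.645, 0.018, 0.0, -0.0], 'ee_pos': [215.711, 478.155, 230.686], 'tcp_rot': [-3.14, -0.0, 2.718], 'wrist_force': [0.658, 0.751, 0.256], 'wrist_torque': [0.011, 0.007, -0.03], 'grip_force': 0.0, 'opening': 85.422} -18.700000000000003
top 377.07918834754156 -0.06576465238152247 [ 424.   35. 1137.] [[0.01, -1.0, 0.02], [-0.99, -0.01, -0.13], [0.13, -0.02, -0.99]]
injector_red [([342.0, 246.0], 0.86, [446.0, -51.0, 0.0])]
injector_blue [([339.0, 194.0], 0.59, [607.0, -41.0, 0.0])]
injector_yellow [([423.0, 252.0], 0.84, [432.0, -298.0, 0.0]), ([342.0, 196.0], 0.29, [598.0, -51.0, 0.0])]
cap_red [([280.0, 163.0], 0.43, [699.0, 141.0, 0.0])]
cap_blue [([397.0, 199.0], 0.55, [593.0, -221.0, 0.0])]
cap_yellow [([395.0, 200.0], 0.73, [588.0, -212.0, 0.0]), ([327.0, 163.0], 0.48, [702.0, -5.0, 0.0]), ([341.0, 245.0], 0.47, [451.0, -49.0, 0.0])]
cradle_red [([259.0, 237.0], 0.87, [472.0, 200.0, 0.0]), ([342.0, 195.0], 0.71, [603.0, -50.0, 0.0])]
cradle_blue [([232.0, 233.0], 0.93, [483.0, 281.0, 0.0])]
crate [([246.0, 231.0], 0.87, [488.0, 239.0, 0.0])]
side 478.3197315376441 0.032164418972380884 [  78. -846.  777.] [[0.87, -0.49, 0.01], [-0.28, -0.51, -0.81], [0.4, 0.71, -0.58]]
```

View pics/top0.png

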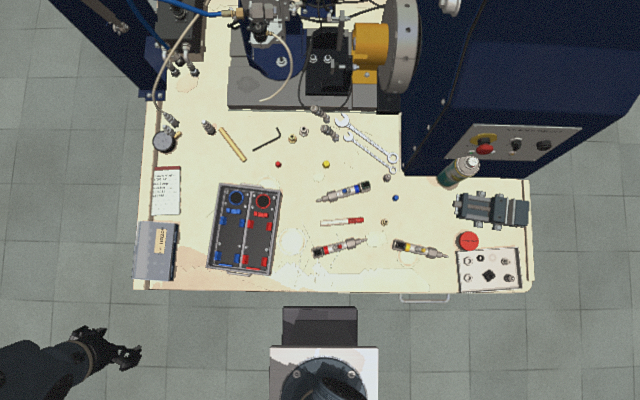

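View pics/side0.png

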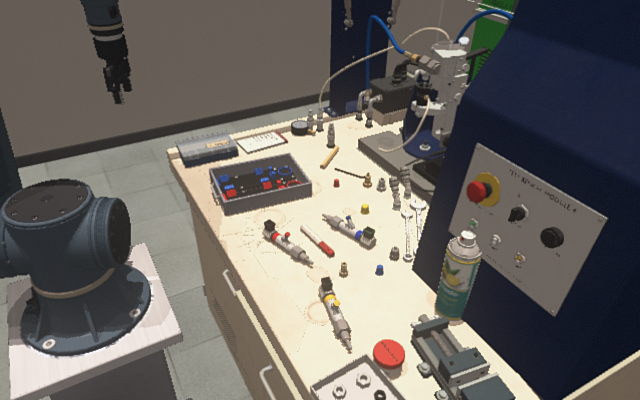

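The top view shows the crate at about (245,230) with the blue cradle on the left and the cups at the far (+x) end. The injectors are red (340,246), blue (342,194) and yellow (420,250), and the caps are red (278,164), yellow (326,164) and blue (395,198). In both views the red injector's nozzle points to -y and the blue injector's to +y. Next I'll look from close up with the wrist camera, starting over the crate.

```bash
cat >> h.py <<'E'
def rows(xyz,yaw,s=None,step=48.,opn=None):
    """rows taking the tool from the present pose to xyz, pointing down with yaw (mod pi nearest): combined turn+shift"""
    s=s or readout.get_state();R0=Ro.from_euler('xyz',s["tcp_rot"]);p0=np.array(s["ee_pos"])
    R1=Ro.from_euler('xyz',[np.pi,0,yaw])
    rv=(R0.inv()*R1).as_rotvec();d=np.array(xyz)-p0
    n=int(max(np.ceil(np.linalg.norm(d)/step),np.ceil(np.linalg.norm(rv)/0.145),1))
    print("n",n,"from",np.round(p0,1),"yaw",round(s["tcp_rot"][2],3),"rv",np.round(rv,3))
    r=np.round(rv/n,4);R=R0
    for i in range(n):
        print(*np.round(R.inv().apply(d/n)/1000,4),*r); R=R*Ro.from_rotvec(r)
E
python3 - <<'E'
from h import *
s=readout.get_state();p=eyes.snapshot("wrist");R=np.array(p["R"]);c=-R.T@np.array(p["t"]);T=Ro.from_euler('xyz',s["tcp_rot"]).as_matrix()
print(p["fx"],p["k1"],"cam in tool",np.round(T.T@(c-np.array(s["ee_pos"])),1),"cam axes in tool",np.round(T.T@R.T,3).tolist())
rows([430,235,300],3.05)
E
```

```text
325.5684916689274 -0.02681763742984543 cam in tool [  79.6   -0.3 -142.1] cam axes in tool [[0.001, -0.952, -0.307], [1.0, 0.001, 0.0], [-0.0, -0.307, 0.952]]
n 7 from [215.9 478.5 231.3] yaw 2.718 rv [-0.    -0.    -0.332]
-0.0422 -0.0191 -0.0098 -0.0 -0.0 -0.0475
-0.0412 -0.0211 -0.0098 -0.0 -0.0 -0.0475
-0.0402 -0.023 -0.0098 -0.0 -0.0 -0.0475
-0.039 -0.0249 -0.0098 -0.0 -0.0 -0.0475
-0.0378 -0.0268 -0.0098 -0.0 -0.0 -0.0475
-0.0365 -0.0285 -0.0098 -0.0 -0.0 -0.0475
-0.0351 -0.0302 -0.0098 -0.0 -0.0 -0.0475
```

```bash
python3 -m jog '0.085 -0.042 -0.019 -0.01 0 0 -0.0475; 0.085 -0.041 -0.021 -0.01 0 0 -0.0475; 0.085 -0.040 -0.023 -0.01 0 0 -0.0475; 0.085 -0.039 -0.025 -0.01 0 0 -0.0475; 0.085 -0.038 -0.027 -0.01 0 0 -0.0475; 0.085 -0.0365 -0.0285 -0.01 0 0 -0.0475; 0.085 -0.035 -0.030 -0.01 0 0 -0.0475; 0.085 0 0 0 0 0 0; 0.085 0 0 0 0 0 0'
python3 - <<'E'
from h import *
p=eyes.snapshot("wrist");cv2.imwrite("pics/w1.png",p["color"])
for o in "cap_red cradle_red cradle_blue crate".split():
    print(o,[(np.round(m["centre"]).tolist(),round(m["confidence"],2),np.round(ground(p,m["centre"],4 if 'dle' in o else 0),1).tolist()) for m in nets.mark_of(o,p)[:2]])
pickle.dump(p,open("w1.pkl","wb"))
rows([430,-60,300],3.1416)
E
```

```text
clock: 1.5
ee_pos: [430.1, 234.6, 301.4]
tcp_rot: [3.141, -0.0, 3.047]
wrist_force: [-0.5, -0.2, -0.8]
opening: 85.2
grip_force: 0.0
cap_red [([287.0, 321.0], 0.53, [694.8, 149.8, 0.0])]
cradle_red [([303.0, 186.0], 0.62, [467.8, 203.2, 4.0])]
cradle_blue [([362.0, 188.0], 0.86, [478.9, 284.5, 4.0])]
crate [([331.0, 201.0], 0.56, [495.4, 239.4, 0.0]), ([304.0, 187.0], 0.16, [470.7, 203.4, 0.0])]
n 7 from [428.7 236.3 301.1] yaw 3.052 rv [-0.    -0.    -0.089]
-0.004 -0.0421 0.0002 -0.0 -0.0001 -0.0128
-0.0034 -0.0422 0.0002 -0.0 -0.0001 -0.0128
-0.0029 -0.0422 0.0002 -0.0 -0.0001 -0.0128
-0.0023 -0.0423 0.0002 -0.0 -0.0001 -0.0128
-0.0018 -0.0423 0.0002 -0.0 -0.0001 -0.0128
-0.0013 -0.0423 0.0002 -0.0 -0.0001 -0.0128
-0.0007 -0.0423 0.0002 -0.0 -0.0001 -0.0128
```

View pics/w1.png

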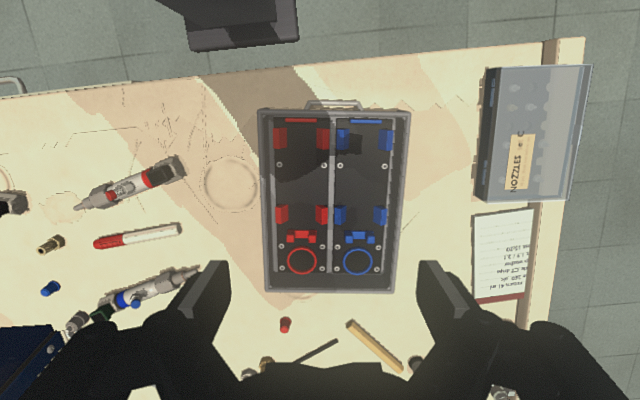

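The wrist view shows the crate with its rim corners near (258,109), (410,112), (264,288) and (395,292). The red cup is at (302,262) and the blue cup at (356,262), so the cups face +x, and the red cap is at (286,324). Next I'll look over the injectors.

```bash
python3 -m jog '0.085 -0.004 -0.042 0 0 0 -0.0128; 0.085 -0.0034 -0.042 0 0 0 -0.0128; 0.085 -0.003 -0.042 0 0 0 -0.0128; 0.085 -0.0023 -0.042 0 0 0 -0.0128; 0.085 -0.0018 -0.042 0 0 0 -0.0128; 0.085 -0.0013 -0.042 0 0 0 -0.0128; 0.085 -0.0007 -0.042 0 0 0 -0.0128; 0.085 0 0 0 0 0 0; 0.085 0 0 0 0 0 0'
python3 - <<'E'
from h import *
p=eyes.snapshot("wrist");cv2.imwrite("pics/w2.png",p["color"])
pickle.dump(p,open("w2.pkl","wb"))
for o in "injector_red injector_blue injector_yellow".split():
  for m in nets.silhouettes(o,p)[:1]:
    q=np.argwhere(m["pixels"])[:,::-1].astype(float)
    g=np.array([ground(p,x,14)[:2] for x in q]);mu=g.mean(0);w,v=np.linalg.eigh(np.cov(g.T))
    a=v[:,1];t=(g-mu)@a
    print(o,round(m["confidence"],2),len(q),"mean",np.round(mu,1),"axis",np.round(a,3),round(np.degrees(np.arctan2(a[1],a[0])),1),"ends",np.round(mu+a*t.min(),1),np.round(mu+a*t.max(),1))
  print([(np.round(m["centre"],1).tolist(),round(m["confidence"],2),np.round(ground(p,m["centre"],0),1).tolist()) for m in nets.mark_of(o,p)[:2]])
for o in "cap_red cap_blue cap_yellow".split():
  print(o,[(np.round(m["centre"],1).tolist(),round(m["confidence"],2),np.round(ground(p,m["centre"],0),1).tolist()) for m in nets.mark_of(o,p)[:2]])
# crate from w1
from scipy.optimize import least_squares
p=pickle.load(open("w1.pkl","rb"));h=cv2.cvtColor(p["color"],cv2.COLOR_BGR2HSV)
cent={}
for n,(lo,hi),(u,v) in (("red",(0,8),(302,262)),("blue",(105,125),(356,262))):
    m=((h[...,0]>=lo)&(h[...,0]<=hi)&(h[...,1]>130)).astype(np.uint8)
    sub=np.zeros_like(m);sub[246:283,u-22:u+22]=m[246:283,u-22:u+22]
    q=np.argwhere(sub)[:,::-1].astype(np.float32)
    hull=cv2.convexHull(q);e=cv2.fitEllipse(hull);cent[n]=e;print(n,e, np.round(ground(p,e[0],18),1))
E
```

```text
clock: 2.65
ee_pos: [430.3, -59.2, 301.2]
tcp_rot: [3.141, -0.0, 3.139]
wrist_force: [-0.5, 0.8, 0.5]
opening: 84.9
grip_force: 0.0
injector_red 0.89 2330 mean [442.3 -29.4] axis [-0.254  0.967] 104.7 ends [ 467.1 -123.5] [423.1  43.9]
[([334.6, 169.0], 0.68, [448.0, -43.2, 0.0])]
injector_blue 0.66 2042 mean [614.4 -64.8] axis [-0.355  0.935] 110.8 ends [ 642.4 -138.5] [578.5  29.7]
[([327.5, 267.3], 0.76, [601.7, -52.8, 0.0])]
injector_yellow 0.67 2430 mean [ 439.8 -274.2] axis [0.219 0.976] 77.4 ends [ 418.6 -368.7] [ 456.2 -200.9]
[([159.1, 160.1], 0.86, [434.6, -286.4, 0.0])]
cap_red []
cap_blue [([530.4, 200.3], 0.56, [494.3, 240.6, 0.0])]
cap_yellow [([358.5, 320.3], 0.65, [699.4, -2.0, -0.0])]
red ((301.39361572265625, 260.10211181640625), (27.87002944946289, 29.998056411743164), 91.68421936035156) [576. 189.  18.]
blue ((357.2154541015625, 261.20794677734375), (26.150224685668945, 29.242801666259766), 84.69332885742188) [585.5 270.1  18. ]
```

```bash
python3 -c "
import cv2
a=cv2.imread('pics/w1.png')[95:305,245:425];cv2.imwrite('pics/c1.png',cv2.resize(a,None,fx=2.8,fy=2.8,interpolation=cv2.INTER_CUBIC))"
```

```text
(no output)
```

View pics/w2.png

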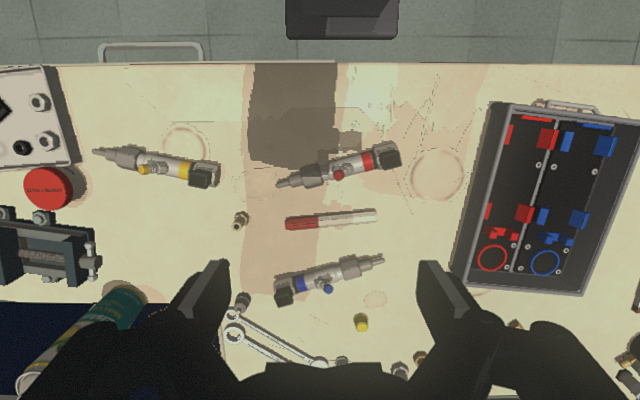

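View pics/c1.png

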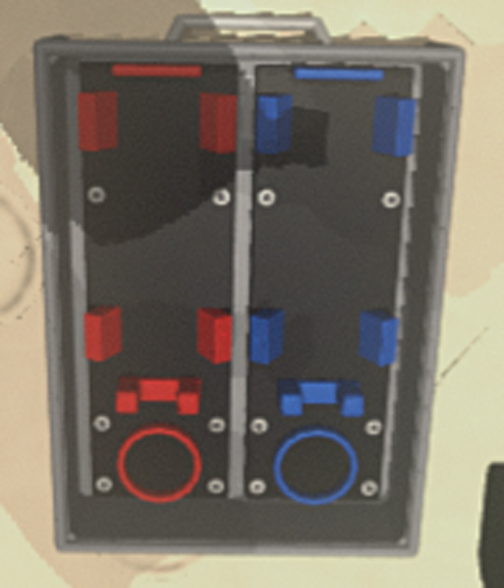

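The w2 view shows three things that matter for the moves:
- **Red injector:** nozzle at (278,185), socket at (400,155).
- **Blue injector:** socket at (284,297), nozzle at (383,258).
- **Yellow injector:** nozzle at (95,150).

The crop confirms the red cradle on the left and blue on the right, with the cups at the bottom (+x). The cup fits are 81.7 mm apart, which matches the specified 82 mm.

```bash
python3 - <<'E'
from h import *
s=readout.get_state();print(np.round(s["joint_positions"],3),s["tcp_rot"])
p=pickle.load(open("w1.pkl","rb"))
for uv in ((300.7,120),(366,121.4)): print(ground(p,uv,28))
rows([442,-24,150],1.827)
E
```

```text
[-0.135  0.066 -0.045  1.459 -0.    -0.135] [-3.14148652e+00 -6.88556432e-05  3.14084398e+00]
[377.21590395 211.57897668  28.        ]
[386.47985005 292.38269245  28.        ]
n 10 from [430.5 -58.7 301.3] yaw 3.141 rv [-0.     0.     1.314]
-0.0011 0.0035 0.0151 -0.0 0.0 0.1314
-0.0007 0.0036 0.0151 -0.0 0.0 0.1314
-0.0002 0.0037 0.0151 -0.0 0.0 0.1314
0.0003 0.0036 0.0151 -0.0 0.0 0.1314
0.0007 0.0036 0.0151 -0.0 0.0 0.1314
0.0012 0.0035 0.0151 -0.0 0.0 0.1314
0.0017 0.0033 0.0151 -0.0 0.0 0.1314
0.0021 0.003 0.0151 -0.0 0.0 0.1314
0.0024 0.0027 0.0151 -0.0 0.0 0.1314
0.0028 0.0024 0.0151 -0.0 0.0 0.1314
```

```bash
python3 -m jog '0.06 -0.001 0.0035 0.015 0 0 0.1314; 0.06 -0.0007 0.0036 0.015 0 0 0.1314; 0.06 -0.0002 0.0037 0.015 0 0 0.1314; 0.06 0.0003 0.0036 0.015 0 0 0.1314; 0.06 0.0007 0.0036 0.015 0 0 0.1314; 0.06 0.0012 0.0035 0.015 0 0 0.1314; 0.06 0.0017 0.0033 0.015 0 0 0.1314; 0.06 0.002 0.003 0.015 0 0 0.1314; 0.06 0.0024 0.0027 0.015 0 0 0.1314; 0.06 0.0028 0.0024 0.015 0 0 0.1314' && python3 -m jog '0.06 0 0 0 0 0 0; 0.06 0 0 0 0 0 0'
cat >> h.py <<'E'
def inj(color,p,fn,sgn_hint):
    """axis fit from silhouette at axis height; draws model outline; returns grip pt & yaw of inj y"""
    m=nets.silhouettes("injector_"+color,p)[0];mk=nets.mark_of("injector_"+color,p)[0]
    q=np.argwhere(m["pixels"])[:,::-1].astype(float)
    g=np.array([ground(p,x,14)[:2] for x in q]);mu=g.mean(0);w,v=np.linalg.eigh(np.cov(g.T));a=v[:,1]
    a=a*np.sign(a@np.array(sgn_hint));n=np.array([a[1],-a[0]])
    for _ in range(3): # midline by strips
        t=(g-mu)@a;d=(g-mu)@n
        b=np.arange(t.min(),t.max(),6);c=[(x+3,(np.percentile(d[(t>=x)&(t<x+6)],3)+np.percentile(d[(t>=x)&(t<x+6)],97))/2,np.ptp(d[(t>=x)&(t<x+6)])) for x in b if ((t>=x)&(t<x+6)).sum()>5]
        c=np.array(c)
        k=np.polyfit(c[:,0],c[:,1],1);r=abs(c[:,1]-np.polyval(k,c[:,0]));k=np.polyfit(c[r<4,0],c[r<4,1],1) if (r<4).sum()>5 else k
        mu=mu+n*k[1];a=a+n*k[0];a/=np.linalg.norm(a);n=np.array([a[1],-a[0]])
    t=(g-mu)@a;mid=(t.min()+t.max())/2;o=mu+a*mid
    yaw=np.arctan2(a[1],a[0])
    print(color,round(m["confidence"],2),"len",np.ptp(t),"origin",np.round(o,1),"mark",np.round(ground(p,mk["centre"],0),1),"grip",np.round(o+20*a,1),"yaw",round(yaw,3))
    im=p["color"].copy()
    for y0,y1,hw,z in((-46,-20,16,14),(55,85,16,14),(-20,51,12.5,14),(19,21,12.5,14)):
        c=[np.r_[o+a*y+n*x,z] for y,x in((y0,-hw),(y1,-hw),(y1,hw),(y0,hw))]
        cv2.polylines(im,[np.int32(np.round(proj(p,c)))],True,(0,255,0),1)
    cv2.imwrite(fn,im);return o,a
E
python3 - <<'E'
from h import *
p=eyes.snapshot("wrist");inj("red",p,"pics/r1.png",(-.25,.97))
s=readout.get_state();print(s["ee_pos"],s["tcp_rot"])
E
```

```text
clock: 4.15
ee_pos: [442.0, -24.2, 150.8]
tcp_rot: [3.142, 0.0, 1.821]
wrist_force: [0.5, -0.4, 1.1]
opening: 59.8
grip_force: 0.0
clock: 4.35
ee_pos: [441.9, -24.4, 151.6]
tcp_rot: [-3.141, -0.0, 1.83]
wrist_force: [-0.3, 0.1, 0.4]
opening: 59.9
grip_force: 0.0
red 0.98 len 169.67488159087145 origin [445.8 -42.7] mark [446.2 -43.2   0. ] grip [440.5 -23.5] yaw 1.84
[442.42146694 -24.54296711 152.11114559] [3.14047012e+00 5.06800160e-04 1.82813432e+00]
```

View pics/r1.png

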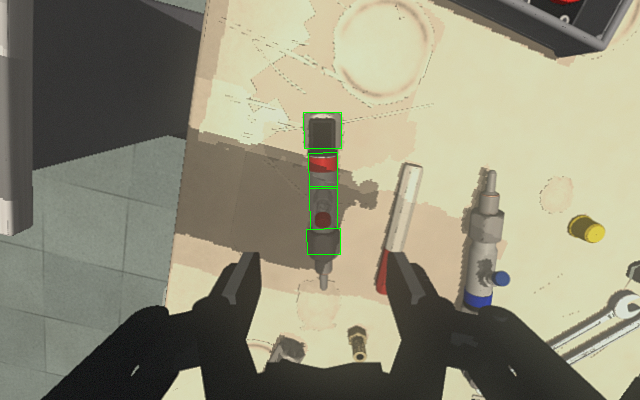

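The overlay matches the red injector closely, and the stub (323,220) is clear of the grip line. I'll go down and grip it.

```bash
python3 -m jog '0.06 0.0015 -0.0015 0.045 0 0 0.012; 0.06 0 0 0.045 0 0 0; 0.06 0 0 0.03 0 0 0; 0.06 0 0 0.017 0 0 0; 0.06 0 0 0.01 0 0 0; 0.06 0 0 0 0 0 0' && python3 -m jog '0.015 0 0 0 0 0 0; 0.015 0 0 0 0 0 0;0.015 0 0 0 0 0 0;0.015 0 0 0 0 0 0;0.015 0 0 0 0 0 0;0.015 0 0 0 0 0 0' 50
```

```text
clock: 5.1
ee_pos: [439.9, -23.4, 3.9]
tcp_rot: [-3.14, -0.0, 1.815]
wrist_force: [0.2, -0.5, 0.2]
opening: 60.0
grip_force: 0.0
clock: 5.7
ee_pos: [441.0, -23.5, 5.6]
tcp_rot: [3.14, 0.001, 1.814]
wrist_force: [-1.4, -0.4, 8.6]
opening: 22.9
grip_force: 48.5
```

The wrist was pushed up 8.6 N and the opening is under 25 mm, so the pads are above the equator. I'll reopen, lower about 4 mm, correct the yaw, and grip again.

```bash
python3 -m jog '0.05 0 0 0 0 0 0; 0.05 0 0 0 0 0 0; 0.05 0 0 0.002 0 0 -0.025; 0.05 0 0 0.002 0 0 0;0.05 0 0 0 0 0 0' && python3 -m jog '0.015 0 0 0 0 0 0; 0.015 0 0 0 0 0 0;0.015 0 0 0 0 0 0;0.015 0 0 0 0 0 0;0.015 0 0 0 0 0 0;0.015 0 0 0 0 0 0' 50
```

```text
clock: 6.2
ee_pos: [439.8, -23.3, -0.0]
tcp_rot: [-3.141, -0.0, 1.839]
wrist_force: [-0.4, -0.1, 0.3]
opening: 49.8
grip_force: 0.0
clock: 6.8
ee_pos: [440.2, -23.3, 0.5]
tcp_rot: [3.141, 0.0, 1.839]
wrist_force: [-1.0, 0.8, 4.1]
opening: 23.2
grip_force: 49.0
```

```bash
python3 -m jog '0.015 0 0 0 0 0 0; 0.015 0 0 -0.01 0 0 0; 0.015 0 0 -0.02 0 0 0;0.015 0 0 -0.04 0 0 0;0.015 0 0 -0.04 0 0 0; 0.015 0 0 -0.02 0 0 0; 0.015 0 0 0 0 0 0;0.015 0 0 0 0 0 0' 70
python3 - <<'E'
from h import *
s=readout.get_state();p=eyes.snapshot("wrist");cv2.imwrite("pics/r2.png",p["color"]);print(s["wrist_torque"])
o=np.array([449.8,203.4])
rows([449.8,203.4,130],3.028)
E
```

```text
clock: 7.6
ee_pos: [439.7, -23.3, 129.8]
tcp_rot: [-3.141, 0.0, 1.839]
wrist_force: [-0.4, -0.2, -4.3]
opening: 22.4
grip_force: 69.8
[0.00398505 0.01337755 0.01237458]
n 9 from [439.1 -23.3 129.1] yaw 1.839 rv [-1.000e-03 -2.000e-03 -1.189e+00]
0.024 0.0078 -0.0001 -0.0002 -0.0002 -0.1321
0.0227 0.0109 -0.0001 -0.0002 -0.0002 -0.1321
0.0211 0.0138 -0.0001 -0.0002 -0.0002 -0.1321
0.0191 0.0165 -0.0001 -0.0002 -0.0002 -0.1321
0.0168 0.0188 -0.0001 -0.0002 -0.0002 -0.1321
0.0141 0.0209 -0.0001 -0.0002 -0.0002 -0.1321
0.0113 0.0226 -0.0001 -0.0002 -0.0002 -0.1321
0.0082 0.0238 -0.0001 -0.0002 -0.0002 -0.1321
0.005 0.0247 -0.0001 -0.0002 -0.0002 -0.1321
```

View pics/r2.png

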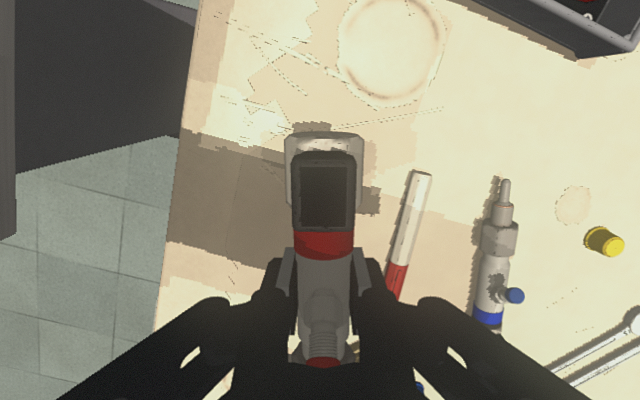

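The red injector is held centred and level, with the torque near zero. I'll carry it over the red cradle.

```bash
python3 -m jog '0.015 0.024 0.0078 0 0 0 -0.1321; 0.015 0.0227 0.0109 0 0 0 -0.1321; 0.015 0.0211 0.0138 0 0 0 -0.1321; 0.015 0.0191 0.0165 0 0 0 -0.1321; 0.015 0.0168 0.0188 0 0 0 -0.1321; 0.015 0.0141 0.0209 0 0 0 -0.1321; 0.015 0.0113 0.0226 0 0 0 -0.1321; 0.015 0.0082 0.0238 0 0 0 -0.1321; 0.015 0.005 0.0247 0 0 0 -0.1321; 0.015 0 0 0 0 0 0' && python3 -m jog '0.015 0 0 0 0 0 0;0.015 0 0 0 0 0 0'
cat >> h.py <<'E'
def cradle(color,p,o,a,fn=None):
    im=p["color"].copy();n=np.array([-a[1],a[0]])
    P=lambda x,y,z: np.r_[o+a*y+n*x,z+4]
    def poly(l): cv2.polylines(im,[np.int32(np.round(proj(p,l)))],True,(0,255,0),1)
    poly([P(19*np.cos(t),-107+19*np.sin(t),14) for t in np.arange(0,6.28,.3)])
    poly([P(x,y,6) for x,y in((-37,-122),(37,-122),(37,106),(-37,106))])
    for y in((-46,-20),(55,85)):
        poly([P(x,v,6) for x,v in((-19,y[0]),(19,y[0]),(19,y[1]),(-19,y[1]))])
    if fn: cv2.imwrite(fn,im)
    return im
E
python3 - <<'E'
from h import *
p=eyes.snapshot("wrist");a=np.array([-.9936,.113])
cradle("red",p,np.array([469.7,201.1]),a,"pics/r3.png")
s=readout.get_state();print(s["ee_pos"],s["tcp_rot"])
E
```

```text
clock: 8.65
ee_pos: [450.0, 205.4, 128.2]
tcp_rot: [-3.141, -0.003, 3.034]
wrist_force: [0.0, -0.7, -4.0]
opening: 22.6
grip_force: 69.8
clock: 8.85
ee_pos: [449.9, 202.5, 129.2]
tcp_rot: [-3.14, -0.002, 3.026]
wrist_force: [-0.4, -0.5, -4.5]
opening: 22.9
grip_force: 69.8
[450.15370601 202.43705    129.48845556] [-3.14038775e+00 -1.50103125e-03  3.02600482e+00]
```

View pics/r3.png

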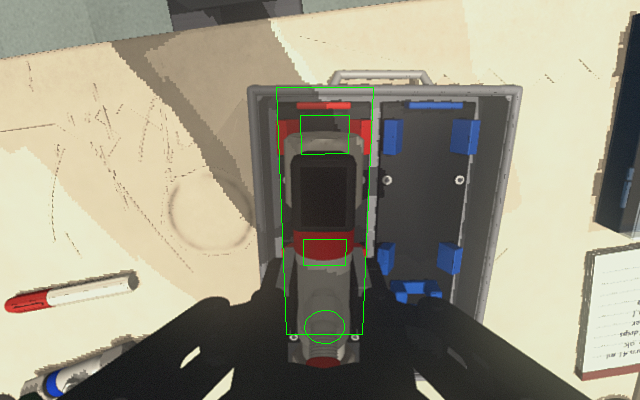

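The projected cradle matches the picture: the guides are centred near column 325 and the overlay sits at 324.5. I'll lower it, slowing at the end.

```bash
python3 -m jog '0.015 0 0.001 0.03 0 0 0; 0.015 0 0 0.03 0 0 0; 0.015 0 0 0.025 0 0 0; 0.015 0 0 0.015 0 0 0; 0.015 0 0 0.008 0 0 0; 0.015 0 0 0.004 0 0 0;0.015 0 0 0 0 0 0;0.015 0 0 0 0 0 0' && python3 -m jog '0.015 0 0 0.002 0 0 0; 0.015 0 0 0.001 0 0 0;0.015 0 0 0.001 0 0 0;0.015 0 0 0 0 0 0;0.015 0 0 0 0 0 0'
```

```text
clock: 9.7
ee_pos: [451.4, 204.4, 19.0]
tcp_rot: [3.141, 0.001, 3.027]
wrist_force: [0.1, 0.3, -3.5]
opening: 22.8
grip_force: 69.8
clock: 10.2
ee_pos: [450.8, 204.4, 14.3]
tcp_rot: [-3.141, -0.0, 3.028]
wrist_force: [0.7, -1.3, -4.7]
opening: 22.5
grip_force: 69.8
```

```bash
python3 -m jog '0.015 0.0005 -0.0005 0.001 0 0 0; 0.015 0 0 0.001 0 0 0;0.015 0 0 0.001 0 0 0;0.015 0 0 0 0 0 0;0.015 0 0 0 0 0 0' && python3 -m jog '0.015 0 0 0.0005 0 0 0; 0.015 0 0 0.0005 0 0 0;0.015 0 0 0 0 0 0;0.015 0 0 0 0 0 0'
```

```text
clock: 10.7
ee_pos: [450.3, 203.9, 11.2]
tcp_rot: [-3.141, -0.0, 3.028]
wrist_force: [0.1, -0.1, -5.1]
opening: 22.8
grip_force: 69.8
clock: 11.1
ee_pos: [450.4, 203.9, 10.6]
tcp_rot: [3.142, 0.0, 3.028]
wrist_force: [-2.6, -0.4, 3.0]
opening: 22.9
grip_force: 70.7
```

The weight has come off the wrist, so it is seated. I'll release, lift and check.

```bash
python3 -m jog '0.03 0 0 0 0 0 0; 0.042 0 0 0 0 0 0;0.042 0 0 0 0 0 0;0.042 0 0 0 0 0 0;0.042 0 0 -0.02 0 0 0;0.042 0 0 -0.04 0 0 0;0.042 0 0 -0.045 0 0 0;0.05 0 0 -0.045 0 0 0; 0.06 0 0 0 0 0 0'
python3 - <<'E'
from h import *
p=eyes.snapshot("wrist");inj("red",p,"pics/r4.png",(-.99,.11))
rows([608,-71,160],5.075-2*np.pi)
E
```

```text
clock: 12.0
ee_pos: [453.1, 205.2, 166.0]
tcp_rot: [3.137, 0.008, 3.028]
wrist_force: [0.5, 0.1, -0.8]
opening: 60.1
grip_force: 0.0
red 0.82 len 175.52738047368058 origin [473.4 201.7] mark [474.2 201.2   0. ] grip [453.5 204. ] yaw 3.024
n 15 from [450.1 203.8 160. ] yaw 3.028 rv [ 0.    -0.    -2.047]
-0.0125 -0.017 0.0 0.0 -0.0 -0.1365
-0.0101 -0.0186 0.0 0.0 -0.0 -0.1365
-0.0075 -0.0198 0.0 0.0 -0.0 -0.1365
-0.0047 -0.0206 0.0 0.0 -0.0 -0.1365
-0.0019 -0.021 0.0 0.0 -0.0 -0.1365
0.001 -0.0211 0.0 0.0 -0.0 -0.1365
0.0039 -0.0208 0.0 0.0 -0.0 -0.1365
0.0067 -0.0201 0.0 0.0 -0.0 -0.1365
0.0093 -0.019 0.0 0.0 -0.0 -0.1365
0.0118 -0.0175 0.0 0.0 -0.0 -0.1365
0.0141 -0.0157 0.0 0.0 -0.0 -0.1365
0.0161 -0.0137 0.0 0.0 -0.0 -0.1365
0.0178 -0.0114 0.0 0.0 -0.0 -0.1365
0.0192 -0.0088 0.0 0.0 -0.0 -0.1365
0.0202 -0.0061 0.0 0.0 -0.0 -0.1365
```

View pics/r4.png

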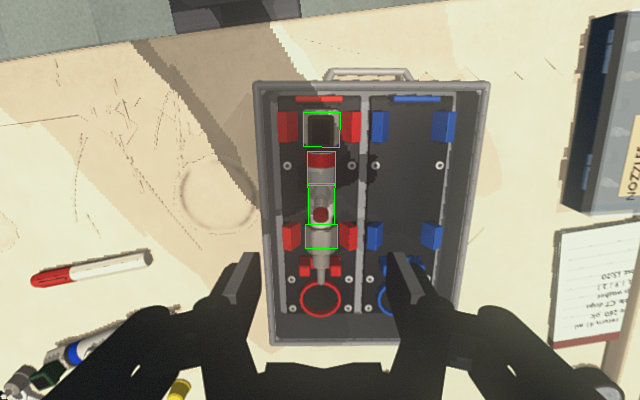

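The red injector lies flat between its guides with the nozzle in the fork at (320,265), pointing at the cup. On to the blue injector.

```bash
python3 -m jog '0.06 -0.0125 -0.017 0 0 0 -0.1365; 0.06 -0.01 -0.0186 0 0 0 -0.1365; 0.06 -0.0075 -0.0198 0 0 0 -0.1365; 0.06 -0.0047 -0.0206 0 0 0 -0.1365; 0.06 -0.0019 -0.021 0 0 0 -0.1365; 0.06 0.001 -0.0211 0 0 0 -0.1365; 0.06 0.0039 -0.0208 0 0 0 -0.1365; 0.06 0.0067 -0.02 0 0 0 -0.1365; 0.06 0.0093 -0.019 0 0 0 -0.1365; 0.06 0.0118 -0.0175 0 0 0 -0.1365' && python3 -m jog '0.06 0.0141 -0.0157 0 0 0 -0.1365; 0.06 0.0161 -0.0137 0 0 0 -0.1365; 0.06 0.0178 -0.0114 0 0 0 -0.1365; 0.06 0.0192 -0.0088 0 0 0 -0.1365; 0.06 0.02 -0.006 0 0 0 -0.1365; 0.06 0 0 0 0 0 0; 0.06 0 0 0 0 0 0'
python3 - <<'E'
from h import *
p=eyes.snapshot("wrist");o,a=inj("blue",p,"pics/b1.png",(.355,-.935));g=o+20*a
print([(np.round(m["centre"]).tolist(),round(m["confidence"],2),np.round(ground(p,m["centre"],0),1).tolist()) for m in nets.mark_of("cap_blue",p)[:3]])
rows([g[0],g[1],0],np.arctan2(a[1],a[0]),step=200)
E
```

```text
clock: 13.15
ee_pos: [554.7, 19.8, 158.3]
tcp_rot: [3.138, -0.001, -1.885]
wrist_force: [0.5, 0.4, 0.0]
opening: 60.1
grip_force: 0.0
clock: 13.85
ee_pos: [606.8, -70.9, 158.4]
tcp_rot: [3.139, 0.002, -1.211]
wrist_force: [-0.1, 0.8, 0.1]
opening: 60.1
grip_force: 0.0
blue 0.95 len 170.7890697463787 origin [605.8 -51. ] mark [605.7 -49.5  -0. ] grip [611.9 -70. ] yaw -1.263
[([395.0, 34.0], 0.58, [594.3, -212.3, 0.0])]
n 1 from [607.2 -70.1 160. ] yaw -1.208 rv [0.001 0.    0.055]
0.0017 -0.0045 0.16 0.0008 0.0004 0.0549
```

View pics/b1.png

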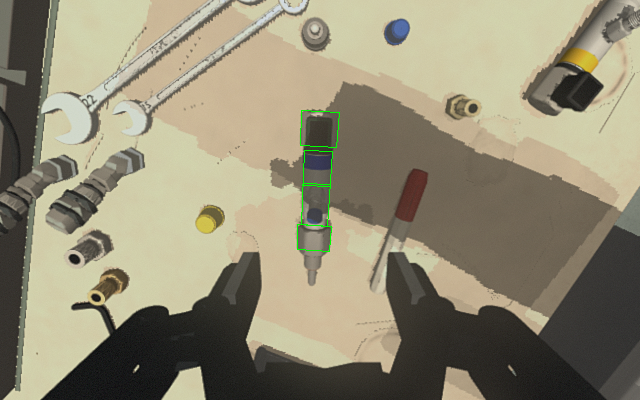

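The overlay matches the blue injector. The blue cap is at (397,30), about (594,-212). I'll go down and grip.

```bash
python3 -m jog '0.05 0.0017 -0.0045 0.045 0 0 0.055; 0.05 0 0 0.045 0 0 0; 0.05 0 0 0.035 0 0 0; 0.05 0 0 0.02 0 0 0; 0.05 0 0 0.01 0 0 0; 0.05 0 0 0.004 0 0 0; 0.05 0 0 0 0 0 0' && python3 -m jog '0.05 0 0 0 0 0 0'
```

```text
clock: 14.75
ee_pos: [612.9, -70.6, 1.8]
tcp_rot: [-3.141, -0.0, -1.263]
wrist_force: [-0.6, -0.7, 0.1]
opening: 49.6
grip_force: 0.0
clock: 14.85
ee_pos: [613.4, -70.8, 2.6]
tcp_rot: [-3.14, -0.001, -1.263]
wrist_force: [-0.6, -0.1, -0.4]
opening: 49.7
grip_force: 0.0
```

```bash
python3 -m jog '0.05 -0.0005 -0.001 0.0015 0 0 0; 0.015 0 0 0 0 0 0;0.015 0 0 0 0 0 0;0.015 0 0 0 0 0 0;0.015 0 0 0 0 0 0;0.015 0 0 0 0 0 0;0.015 0 0 0 0 0 0' 60 && python3 -m jog '0.015 0 0 0 0 0 0; 0.015 0 0 -0.01 0 0 0; 0.015 0 0 -0.02 0 0 0;0.015 0 0 -0.04 0 0 0;0.015 0 0 -0.04 0 0 0; 0.015 0 0 -0.02 0 0 0; 0.015 0 0 0 0 0 0;0.015 0 0 0 0 0 0' 70
python3 - <<'E'
from h import *
s=readout.get_state();print(s["wrist_torque"])
rows([459.3,284.5,130],3.028)
E
```

```text
clock: 15.55
ee_pos: [613.6, -70.1, 0.5]
tcp_rot: [-3.141, -0.0, -1.263]
wrist_force: [-1.0, 0.5, 6.3]
opening: 22.9
grip_force: 58.6
clock: 16.35
ee_pos: [612.9, -70.0, 129.2]
tcp_rot: [3.141, 0.0, -1.263]
wrist_force: [-0.8, -0.1, -6.0]
opening: 22.6
grip_force: 69.6
[-0.00418533  0.03697921  0.00388324]
n 14 from [612.9 -70.  129.2] yaw -1.263 rv [ 1.000e-03 -1.000e-03  1.992e+00]
-0.0275 0.0028 -0.0001 0.0 -0.0 0.1423
-0.0268 0.0066 -0.0001 0.0 -0.0 0.1423
-0.0256 0.0104 -0.0001 0.0 -0.0 0.1423
-0.0238 0.0139 -0.0001 0.0 -0.0 0.1423
-0.0216 0.0171 -0.0001 0.0 -0.0 0.1423
-0.019 0.02 -0.0001 0.0 -0.0 0.1423
-0.0159 0.0225 -0.0001 0.0 -0.0 0.1423
-0.0126 0.0246 -0.0001 0.0 -0.0 0.1423
-0.009 0.0261 -0.0001 0.0 -0.0 0.1423
-0.0052 0.0271 -0.0001 0.0 -0.0 0.1423
-0.0013 0.0276 -0.0001 0.0 -0.0 0.1423
0.0026 0.0275 -0.0001 0.0 -0.0 0.1423
0.0065 0.0268 -0.0001 0.0 -0.0 0.1423
0.0102 0.0256 -0.0001 0.0 -0.0 0.1423
```

```bash
python3 -m jog '0.015 -0.0275 0.003 0 0 0 0.1423; 0.015 -0.0268 0.0066 0 0 0 0.1423; 0.015 -0.0256 0.0104 0 0 0 0.1423; 0.015 -0.0238 0.0139 0 0 0 0.1423; 0.015 -0.0216 0.0171 0 0 0 0.1423; 0.015 -0.019 0.02 0 0 0 0.1423; 0.015 -0.016 0.0225 0 0 0 0.1423; 0.015 -0.0126 0.0246 0 0 0 0.1423; 0.015 -0.009 0.0261 0 0 0 0.1423; 0.015 -0.0052 0.0271 0 0 0 0.1423' && python3 -m jog '0.015 -0.0013 0.0276 0 0 0 0.1423; 0.015 0.0026 0.0275 0 0 0 0.1423; 0.015 0.0065 0.0268 0 0 0 0.1423; 0.015 0.01 0.0256 0 0 0 0.1423; 0.015 0 0 0 0 0 0; 0.015 0 0 0 0 0 0; 0.015 0 0 0 0 0 0'
python3 - <<'E'
from h import *
p=eyes.snapshot("wrist");a=np.array([-.9936,.113])
cradle("blue",p,np.array([479.2,282.2]),a,"pics/b2.png")
rows([459.3,284.5,20],3.028,step=200)
E
```

```text
clock: 17.35
ee_pos: [501.6, 183.7, 127.5]
tcp_rot: [3.141, -0.004, -2.692]
wrist_force: [0.8, -0.3, -5.0]
opening: 23.0
grip_force: 69.4
clock: 18.05
ee_pos: [459.5, 283.7, 128.6]
tcp_rot: [-3.14, -0.002, 3.03]
wrist_force: [-0.3, 0.1, -4.6]
opening: 22.7
grip_force: 69.6
n 1 from [459.8 283.6 128.9] yaw 3.029 rv [-0.001 -0.001  0.001]
0.0004 0.001 0.1089 -0.0013 -0.0012 0.0007
```

View pics/b2.png

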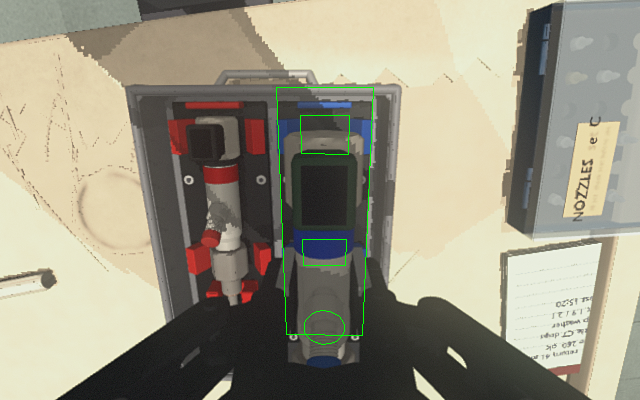

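The red injector sits between its guides, and the blue injector is centred over its cradle. I'll lower it.

```bash
python3 -m jog '0.015 0.0005 0.001 0.03 0 0 0; 0.015 0 0 0.03 0 0 0; 0.015 0 0 0.025 0 0 0; 0.015 0 0 0.015 0 0 0; 0.015 0 0 0.008 0 0 0; 0.015 0 0 0.004 0 0 0;0.015 0 0 0.002 0 0 0;0.015 0 0 0.001 0 0 0;0.015 0 0 0 0 0 0;0.015 0 0 0 0 0 0' && python3 -m jog '0.015 0 0 0.001 0 0 0; 0.015 0 0 0 0 0 0'
```

```text
clock: 19.1
ee_pos: [459.8, 285.8, 15.3]
tcp_rot: [3.141, 0.001, 3.028]
wrist_force: [-0.4, -1.0, -4.7]
opening: 22.5
grip_force: 69.6
clock: 19.3
ee_pos: [459.5, 285.7, 13.9]
tcp_rot: [3.142, 0.0, 3.028]
wrist_force: [0.2, -0.4, -5.3]
opening: 23.0
grip_force: 69.6
```

```bash
python3 -m jog '0.015 0 -0.001 0.001 0 0 0; 0.015 0 0 0.001 0 0 0;0.015 0 0 0.001 0 0 0;0.015 0 0 0 0 0 0;0.015 0 0 0 0 0 0' && python3 -m jog '0.015 0 0 0.0005 0 0 0;0.015 0 0 0 0 0 0;0.015 0 0 0 0 0 0'
```

```text
clock: 19.8
ee_pos: [459.4, 284.6, 10.7]
tcp_rot: [-3.141, -0.0, 3.028]
wrist_force: [1.0, -0.6, -4.2]
opening: 22.7
grip_force: 69.9
clock: 20.1
ee_pos: [459.4, 284.7, 10.6]
tcp_rot: [3.141, 0.0, 3.028]
wrist_force: [-2.3, -1.6, 3.2]
opening: 22.9
grip_force: 70.4
```

It is seated, so I'll release and go to look at the red cap.

```bash
python3 -m jog '0.03 0 0 0 0 0 0; 0.042 0 0 0 0 0 0;0.042 0 0 0 0 0 0;0.042 0 0 0 0 0 0;0.042 0 0 -0.02 0 0 0;0.042 0 0 -0.04 0 0 0;0.042 0 0 -0.04 0 0 0;0.042 0 0 -0.04 0 0 0; 0.05 0 0 0 0 0 0'
python3 - <<'E'
from h import *
p=eyes.snapshot("wrist");cv2.imwrite("pics/b3.png",p["color"])
rows([690,150,150],3.028)
E
```

```text
clock: 21.0
ee_pos: [461.9, 286.2, 155.6]
tcp_rot: [3.136, 0.007, 3.028]
wrist_force: [1.9, 0.0, 0.3]
opening: 49.9
grip_force: 0.0
n 6 from [461.  285.5 152.9] yaw 3.028 rv [0.003 0.004 0.   ]
-0.0405 -0.0181 0.0006 0.0006 0.0007 0.0
-0.0405 -0.0181 0.0006 0.0006 0.0007 0.0
-0.0405 -0.0181 0.0006 0.0006 0.0007 0.0
-0.0405 -0.0181 0.0006 0.0006 0.0007 0.0
-0.0405 -0.0181 0.0005 0.0006 0.0007 0.0
-0.0405 -0.0181 0.0005 0.0006 0.0007 0.0
```

View pics/b3.png

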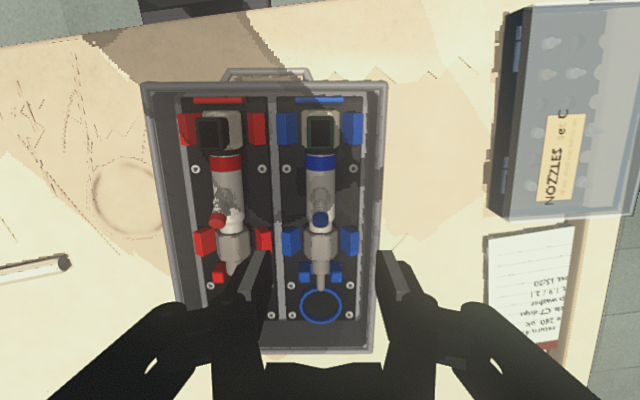

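Both injectors lie between their guides with the nozzles in the forks; the blue nozzle is at (320,290), pointing at its cup. On to the red cap.

```bash
python3 -m jog '0.05 -0.0405 -0.018 0 0 0 0; 0.05 -0.0405 -0.018 0 0 0 0; 0.05 -0.0405 -0.018 0 0 0 0; 0.05 -0.0405 -0.018 0 0 0 0; 0.05 -0.0405 -0.018 0 0 0 0; 0.05 -0.0405 -0.018 0.002 0 0 0; 0.05 0 0 0 0 0 0; 0.05 0 0 0 0 0 0'
cat >> h.py <<'E'
def cap(color,p,r=9.5):
    """fit x,y of the standing cap: hull of projected cylinder vs silhouette box"""
    from scipy.optimize import minimize
    ms=nets.silhouettes("cap_"+color,p);mk=nets.mark_of("cap_"+color,p)
    for m in ms[:2]: print("sil",np.round(m["centre"],1),round(m["confidence"],2),m["pixels"].sum())
    for m in mk[:2]: print("mark",np.round(m["centre"],1),round(m["confidence"],2),np.round(ground(p,m["centre"],0),1))
    px=ms[0]["pixels"];t=np.linspace(0,2*np.pi,24)
    def cost(v):
        X=np.array([[v[0]+r*np.cos(a),v[1]+r*np.sin(a),z] for z in(0,22) for a in t])
        im=np.zeros((1600,2560),np.uint8);cv2.fillConvexPoly(im,cv2.convexHull(np.int32(proj(p,X)*4+2)),1)
        im=cv2.resize(im.astype(np.float32),(640,400),interpolation=cv2.INTER_AREA)
        return np.abs(im-px).sum()
    b=minimize(cost,ground(p,ms[0]["centre"],11)[:2],method="Nelder-Mead",options=dict(initial_simplex=ground(p,ms[0]["centre"],11)[:2]+np.array([[0,0],[6,0],[0,6]]),maxiter=60))
    print("fit",np.round(b.x,1),"cost",round(b.fun,1));return b.x
E
python3 - <<'E'
from h import *
p=eyes.snapshot("wrist");cv2.imwrite("pics/k1.png",p["color"]);x=cap("red",p)
rows([x[0],x[1],11],3.028,step=200)
E
```

```text
clock: 21.85
ee_pos: [688.5, 148.8, 145.8]
tcp_rot: [-3.141, -0.003, 3.026]
wrist_force: [-0.4, 1.0, 0.2]
opening: 49.9
grip_force: 0.0
sil [322.4 196. ] 0.91 375
sil [163.3 216.4] 0.16 726
mark [325.  192.3] 0.63 [693.7 149.8   0. ]
fit [691.3 147.7] cost 126.2
n 1 from [687.6 150.4 147.8] yaw 3.029 rv [-0.    -0.001  0.001]
-0.0042 -0.0022 0.1368 -0.0003 -0.0013 0.0009
```

View pics/k1.png

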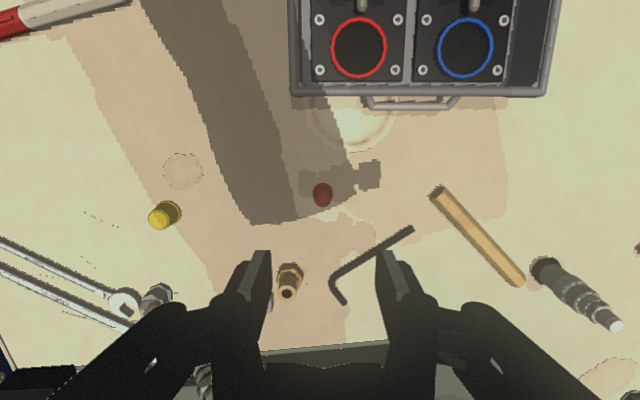

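The red cap is at (322,195), clear of the brass fitting (290,282) and the hex key. I'll refine its position from the colour mask.

```bash
python3 - <<'E'
from h import *
import h
p=eyes.snapshot("wrist");hs=cv2.cvtColor(p["color"],cv2.COLOR_BGR2HSV)
m=(((hs[...,0]<9)|(hs[...,0]>171))&(hs[...,1]>130));m2=np.zeros_like(m);m2[170:220,300:345]=m[170:220,300:345]
print(m2.sum(),np.argwhere(m2).min(0),np.argwhere(m2).max(0))
c=np.argwhere(m2).mean(0)[::-1]
class N: 
    silhouettes=staticmethod(lambda o,p:[dict(pixels=m2,centre=c,confidence=1)]); mark_of=staticmethod(lambda o,p:[])
h.nets=N
x=cap("red",p);rows([x[0],x[1],11],3.028,step=200)
hm=(hs[...,1]>130)
for n,u,lo,hi in(("red",359,0,9),("blue",466,100,130)):
    s=np.zeros((400,640),np.uint8);s[10:90,u-36:u+36]=((hs[...,0]>=lo)&(hs[...,0]<=hi)&hm)[10:90,u-36:u+36]
    k,l,st,_=cv2.connectedComponentsWithStats(s);i=1+np.argmax(st[1:,4])
    e=cv2.fitEllipse(cv2.convexHull(np.argwhere(l==i)[:,::-1].astype(np.float32)));print(n,np.round(e[0],1),np.round(e[1],1),np.round(ground(p,e[0],18),1))
E
```

```text
126 [184 313] [206 329]
sil [320.1 197.7] 1 126
fit [690.2 147.9] cost 367.6
n 1 from [687.7 150.6 148.2] yaw 3.029 rv [-0.    -0.001  0.001]
-0.0029 -0.0023 0.1372 -0.0002 -0.0007 0.0012
red [356.   49.3] [56.4 61.5] [577.2 188.1  18. ]
blue [461.5  49.6] [55.1 61.8] [586.1 269.2  18. ]
```

```bash
python3 -m jog '0.05 -0.004 -0.0022 0.045 0 0 0; 0.05 0 0 0.04 0 0 0; 0.05 0 0 0.03 0 0 0; 0.05 0 0 0.015 0 0 0; 0.05 0 0 0.006 0 0 0; 0.05 0 0 0 0 0 0; 0.05 0 0 0 0 0 0' && python3 -m jog '0.01 0 0 0 0 0 0; 0.01 0 0 0 0 0 0;0.01 0 0 0 0 0 0;0.01 0 0 0 0 0 0;0.01 0 0 0 0 0 0;0.01 0 0 0 0 0 0;0.01 0 0 0 0 0 0' 20
```

```text
clock: 22.75
ee_pos: [692.8, 147.7, 13.7]
tcp_rot: [3.141, 0.002, 3.029]
wrist_force: [-0.0, 0.2, 0.8]
opening: 50.2
grip_force: 0.0
clock: 23.45
ee_pos: [693.0, 147.3, 13.2]
tcp_rot: [3.141, 0.001, 3.028]
wrist_force: [-0.6, 0.3, 6.2]
opening: 13.2
grip_force: 19.9
```

An opening of 13 mm on a 19 mm cap with an upward push means the pads only hold the edge of the top. I'll reopen, lower 5 mm, and regrip.

```bash
python3 -m jog '0.04 0 0 0 0 0 0; 0.04 0 0 0 0 0 0; 0.04 0 0 0 0 0 0; 0.04 0 0 0.0025 0 0 0; 0.04 0 0 0.0025 0 0 0;0.04 0 0 0 0 0 0' && python3 - <<'E'
from h import *
p=eyes.snapshot("wrist");a=p["color"][100:400,170:470];cv2.imwrite("pics/k2.png",cv2.resize(a,(600,600)))
E
python3 -m jog '0.01 0 0 0 0 0 0; 0.01 0 0 0 0 0 0;0.01 0 0 0 0 0 0;0.01 0 0 0 0 0 0;0.01 0 0 0 0 0 0;0.01 0 0 0 0 0 0;0.01 0 0 0 0 0 0' 20
```

```text
clock: 24.05
ee_pos: [691.9, 147.0, 6.6]
tcp_rot: [-3.141, -0.001, 3.028]
wrist_force: [-0.2, -0.8, 0.0]
opening: 40.4
grip_force: 0.0
clock: 24.8
ee_pos: [692.4, 147.2, 7.4]
tcp_rot: [-3.142, 0.0, 3.028]
wrist_force: [-0.3, 1.3, 0.0]
opening: 14.8
grip_force: 19.4
```

View pics/k2.png

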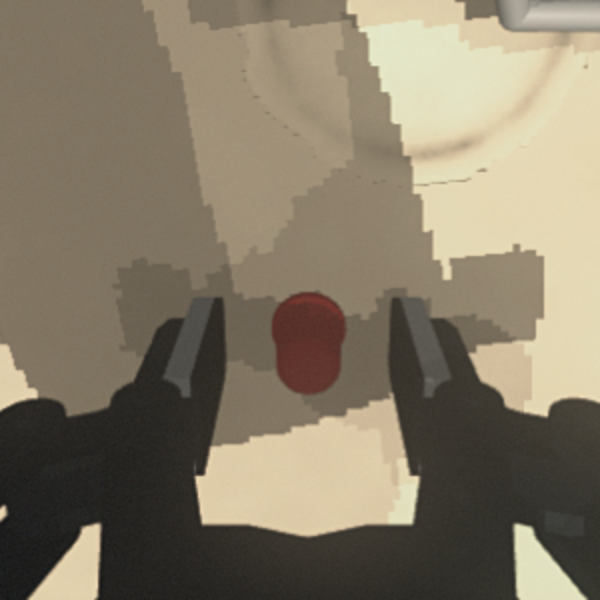

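The cap has a flange at its base and a narrower crown, and the pads hold the crown centred with no side load. I'll lift it and go to the red cup.

```bash
python3 -m jog '0.01 0 0 -0.01 0 0 0; 0.01 0 0 -0.03 0 0 0;0.01 0 0 -0.04 0 0 0;0.01 0 0 -0.04 0 0 0; 0.01 0 0 0 0 0 0; 0.01 0 0 0 0 0 0' 25
python3 - <<'E'
from h import *
rows([576.6,188.5,127],3.028)
E
```

```text
clock: 25.4
ee_pos: [693.0, 147.3, 129.2]
tcp_rot: [3.141, 0.003, 3.028]
wrist_force: [-0.8, 0.8, -0.9]
opening: 14.9
grip_force: 24.3
n 3 from [693.  147.3 129.2] yaw 3.028 rv [0.001 0.003 0.   ]
0.0401 0.0092 0.0006 0.0003 0.0009 0.0
0.0401 0.0092 0.0007 0.0003 0.0009 0.0
0.0401 0.0092 0.0007 0.0003 0.0009 0.0
```

```bash
python3 -m jog '0.01 0.04 0.009 0 0 0 0; 0.01 0.04 0.009 0 0 0 0; 0.01 0.04 0.009 0 0 0 0; 0.01 0 0 0 0 0 0; 0.01 0 0 0.02 0 0 0; 0.01 0 0 0.02 0 0 0; 0.01 0 0 0 0 0 0; 0.01 0 0 0 0 0 0'
python3 - <<'E'
from h import *
p=eyes.snapshot("wrist");im=p["color"].copy()
c=np.array([576.6,188.5])
for r,z in((19,18),(9.5,10)):
    cv2.polylines(im,[np.int32(np.round(proj(p,[[c[0]+r*np.cos(t),c[1]+r*np.sin(t),z] for t in np.arange(0,6.28,.2)])))],True,(0,255,0),1)
cv2.imwrite("pics/k3.png",cv2.resize(im[60:360,170:470],(600,600)))
rows([576.6,188.5,18],3.028,step=200)
E
```

```text
clock: 26.2
ee_pos: [575.9, 187.2, 86.7]
tcp_rot: [-3.141, -0.002, 3.028]
wrist_force: [-0.1, 0.9, 0.3]
opening: 14.9
grip_force: 24.3
n 1 from [576.5 187.5  87.5] yaw 3.028 rv [-0. -0. -0.]
-0.0 0.0011 0.0695 -0.0002 -0.0003 -0.0001
```

View pics/k3.png

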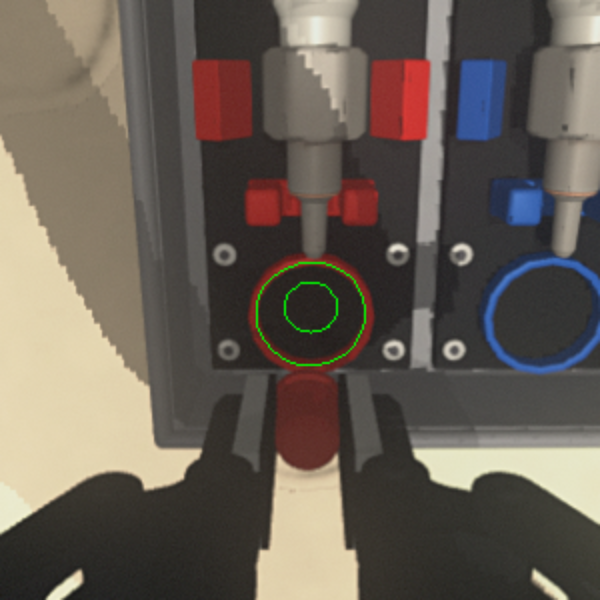

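The cup overlay is concentric with the red rim, and the nozzle tip points at it. I'll lower the cap.

```bash
python3 -m jog '0.01 0 0.001 0.03 0 0 0; 0.01 0 0 0.02 0 0 0; 0.01 0 0 0.01 0 0 0; 0.01 0 0 0.005 0 0 0;0.01 0 0 0.002 0 0 0; 0.01 0 0 0 0 0 0; 0.01 0 0 0 0 0 0' && python3 -m jog '0.01 0 0 0.001 0 0 0; 0.01 0 0 0.001 0 0 0; 0.01 0 0 0 0 0 0; 0.01 0 0 0 0 0 0'
```

```text
clock: 26.95
ee_pos: [576.9, 188.7, 21.2]
tcp_rot: [3.141, 0.001, 3.028]
wrist_force: [-0.5, -0.0, 0.2]
opening: 14.6
grip_force: 24.3
clock: 27.35
ee_pos: [576.3, 188.6, 18.3]
tcp_rot: [-3.142, -0.0, 3.028]
wrist_force: [0.2, 0.7, -0.4]
opening: 14.9
grip_force: 24.3
```

```bash
python3 -m jog '0.01 0 0 0.0005 0 0 0; 0.01 0 0 0.0005 0 0 0; 0.01 0 0 0 0 0 0; 0.01 0 0 0 0 0 0'
```

```text
clock: 27.75
ee_pos: [576.3, 188.6, 17.3]
tcp_rot: [-3.142, 0.0, 3.028]
wrist_force: [-0.7, -0.2, 1.0]
opening: 15.2
grip_force: 24.4
```

The weight is on the floor of the cup. I'll release, rise, and head for the blue cap.

```bash
python3 -m jog '0.022 0 0 0 0 0 0; 0.034 0 0 0 0 0 0; 0.034 0 0 0 0 0 0; 0.034 0 0 -0.01 0 0 0; 0.034 0 0 -0.03 0 0 0; 0.034 0 0 -0.045 0 0 0; 0.05 0 0 -0.045 0 0 0; 0.05 0 0 0 0 0 0'
python3 - <<'E'
from h import *
p=eyes.snapshot("wrist");cv2.imwrite("pics/k4.png",cv2.resize(p["color"][60:360,170:470],(600,600)))
print([ (np.round(m["centre"]).tolist(),round(m["confidence"],2),np.round(ground(p,m["centre"],10),1)) for m in nets.mark_of("cap_red",p)])
rows([588,-212,150],3.028)
E
```

```text
clock: 28.55
ee_pos: [579.3, 189.6, 154.4]
tcp_rot: [3.137, 0.009, 3.028]
wrist_force: [-0.2, -0.7, -0.3]
opening: 49.9
grip_force: 0.0
[]
n 9 from [577.  188.8 149.2] yaw 3.028 rv [0.001 0.003 0.   ]
-0.0063 -0.0441 -0.0001 0.0001 0.0003 0.0
-0.0063 -0.0441 -0.0001 0.0001 0.0003 0.0
-0.0063 -0.0441 -0.0001 0.0001 0.0003 0.0
-0.0063 -0.0441 -0.0001 0.0001 0.0003 0.0
-0.0063 -0.0441 -0.0001 0.0001 0.0003 0.0
-0.0063 -0.0441 -0.0001 0.0001 0.0003 0.0
-0.0063 -0.0441 -0.0001 0.0001 0.0003 0.0
-0.0063 -0.0441 -0.0001 0.0001 0.0003 0.0
-0.0063 -0.0441 -0.0001 0.0001 0.0003 0.0
```

View pics/k4.png

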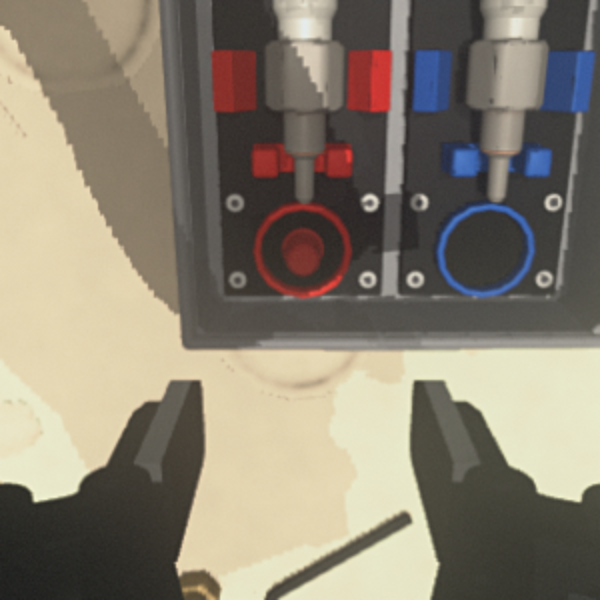

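The red cap stands in the red cup at (302,250), with both nozzles in their forks. Next is the blue cap.

```bash
python3 -m jog '0.05 -0.0063 -0.044 0 0 0 0; 0.05 -0.0063 -0.044 0 0 0 0; 0.05 -0.0063 -0.044 0 0 0 0; 0.05 -0.0063 -0.044 0 0 0 0; 0.05 -0.0063 -0.044 0 0 0 0; 0.05 -0.0063 -0.044 0 0 0 0; 0.05 -0.0063 -0.044 0 0 0 0; 0.05 -0.0063 -0.044 0 0 0 0; 0.05 -0.0063 -0.044 0 0 0 0; 0.05 0 0 0 0 0 0' && python3 -m jog '0.05 0 0 0 0 0 0;0.05 0 0 0 0 0 0'
python3 - <<'E'
from h import *
p=eyes.snapshot("wrist");cv2.imwrite("pics/k5.png",p["color"]);x=cap("blue",p)
rows([x[0],x[1],7],3.028,step=200)
E
```

```text
clock: 29.65
ee_pos: [586.8, -216.1, 145.6]
tcp_rot: [-3.141, -0.002, 3.023]
wrist_force: [0.3, 0.5, -0.9]
opening: 50.2
grip_force: 0.0
clock: 29.85
ee_pos: [587.1, -210.5, 146.4]
tcp_rot: [3.141, -0.002, 3.028]
wrist_force: [0.2, 0.9, -0.1]
opening: 49.9
grip_force: 0.0
sil [322.8 196. ] 0.78 340
mark [321.7 195.2] 0.8 [ 595.2 -212.6    0. ]
fit [ 592.6 -211.5] cost 159.4
n 1 from [ 587.7 -210.   147.2] yaw 3.03 rv [ 0.    -0.001  0.002]
-0.0051 -0.0009 0.1402 0.0002 -0.0006 0.0018
```

View pics/k5.png

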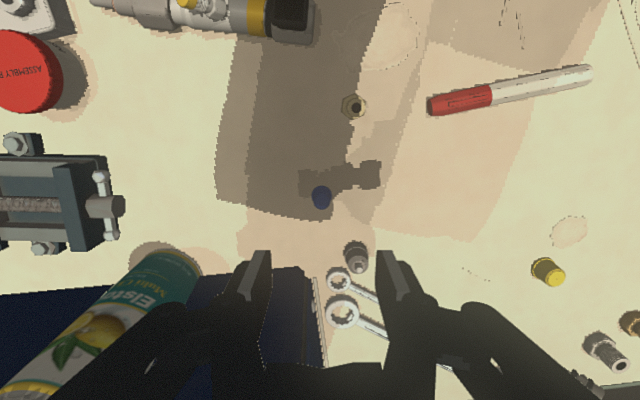

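The blue cap is at (322,196). The cabinet base (row 268 and below) and the fitting (355,255) leave clearance. I'll go down.

```bash
python3 -m jog '0.05 -0.005 -0.001 0.045 0 0 0; 0.05 0 0 0.04 0 0 0; 0.05 0 0 0.03 0 0 0; 0.05 0 0 0.015 0 0 0; 0.05 0 0 0.009 0 0 0; 0.05 0 0 0 0 0 0; 0.05 0 0 0 0 0 0'
```

```text
clock: 30.7
ee_pos: [593.3, -212.7, 9.3]
tcp_rot: [-3.141, 0.001, 3.029]
wrist_force: [1.0, 0.2, -0.0]
opening: 49.7
grip_force: 0.0
```

```bash
python3 -m jog '0.03 0 0.001 0.002 0 0 0; 0.01 0 0 0 0 0 0; 0.01 0 0 0 0 0 0;0.01 0 0 0 0 0 0;0.01 0 0 0 0 0 0;0.01 0 0 0 0 0 0;0.01 0 0 0 0 0 0;0.01 0 0 0 0 0 0' 20 && python3 -m jog '0.01 0 0 -0.01 0 0 0; 0.01 0 0 -0.03 0 0 0;0.01 0 0 -0.04 0 0 0;0.01 0 0 -0.04 0 0 0; 0.01 0 0 0 0 0 0; 0.01 0 0 0 0 0 0' 25
python3 - <<'E'
from h import *
rows([585.8,269.6,127],3.028)
E
```

```text
clock: 31.5
ee_pos: [593.2, -211.9, 7.1]
tcp_rot: [-3.142, 0.001, 3.028]
wrist_force: [-0.9, 1.0, 6.3]
opening: 15.2
grip_force: 19.9
clock: 32.1
ee_pos: [593.3, -212.2, 127.7]
tcp_rot: [-3.141, 0.002, 3.028]
wrist_force: [-1.0, 0.8, -0.7]
opening: 14.9
grip_force: 24.2
n 11 from [ 593.3 -212.2  127.7] yaw 3.028 rv [-0.001  0.002 -0.   ]
0.0056 0.0434 0.0 -0.0001 0.0002 -0.0
0.0056 0.0434 0.0 -0.0001 0.0002 -0.0
0.0056 0.0434 0.0 -0.0001 0.0002 -0.0
0.0056 0.0434 0.0 -0.0001 0.0002 -0.0
0.0056 0.0434 0.0 -0.0001 0.0002 -0.0
0.0056 0.0434 0.0 -0.0001 0.0002 -0.0
0.0056 0.0434 0.0001 -0.0001 0.0002 -0.0
0.0056 0.0434 0.0001 -0.0001 0.0002 -0.0
0.0056 0.0434 0.0001 -0.0001 0.0002 -0.0
0.0056 0.0434 0.0001 -0.0001 0.0002 -0.0
0.0056 0.0434 0.0001 -0.0001 0.0002 -0.0
```

I've now viewed 17 pictures, which is over the limit of 14. I won't view any more, and will check the rest by numbers only.

```bash
python3 -m jog '0.01 0.0056 0.0434 0 0 0 0; 0.01 0.0056 0.0434 0 0 0 0; 0.01 0.0056 0.0434 0 0 0 0; 0.01 0.0056 0.0434 0 0 0 0; 0.01 0.0056 0.0434 0 0 0 0; 0.01 0.0056 0.0434 0 0 0 0; 0.01 0.0056 0.0434 0 0 0 0; 0.01 0.0056 0.0434 0 0 0 0; 0.01 0.0056 0.0434 0 0 0 0; 0.01 0.0056 0.0434 0 0 0 0' && python3 -m jog '0.01 0.0056 0.0434 0 0 0 0; 0.01 0 0 0 0 0 0; 0.01 0 0 0.02 0 0 0; 0.01 0 0 0.02 0 0 0; 0.01 0 0 0 0 0 0; 0.01 0 0 0 0 0 0'
python3 - <<'E'
from h import *
p=eyes.snapshot("wrist");hs=cv2.cvtColor(p["color"],cv2.COLOR_BGR2HSV)
b=((hs[...,0]>=100)&(hs[...,0]<=130)&(hs[...,1]>130)).astype(np.uint8)
k,l,st,ce=cv2.connectedComponentsWithStats(b[60:360,250:400].copy())
for i in range(1,k):
    if st[i,4]>30: print("blue blob",st[i]+[250,60,0,0,0],np.round(ce[i]+[250,60],1))
print("expected cup px",np.round(proj(p,[[585.8,269.6,18]]),1))
print([(np.round(m["centre"]).tolist(),round(m["confidence"],2),m["pixels"].sum()) for m in nets.silhouettes("cap_blue",p)])
rows([585.8,269.6,18],3.028,step=200)
E
```

```text
clock: 33.1
ee_pos: [585.1, 227.0, 124.7]
tcp_rot: [-3.14, -0.002, 3.028]
wrist_force: [1.3, 0.3, 0.2]
opening: 14.8
grip_force: 24.2
clock: 33.7
ee_pos: [584.9, 268.7, 85.5]
tcp_rot: [-3.14, -0.002, 3.028]
wrist_force: [0.3, -0.1, 0.8]
opening: 14.9
grip_force: 24.3
blue blob [ 266   90   30   41 1049] [280.2 109.9]
blue blob [ 356   90   29   41 1057] [370.1 109.7]
blue blob [293 150  26  24 480] [304.1 161.7]
blue blob [333 151  26  22 372] [346.9 163.1]
blue blob [294 188  63  66 903] [322.7 219.1]
expected cup px [[324.6 218.1]]
[([324.0, 271.0], 0.73, np.int64(1420))]
n 1 from [586.  269.2  86.9] yaw 3.028 rv [ 0.  0. -0.]
0.0002 0.0003 0.0689 0.0002 0.0004 -0.0003
```

The held blue cap shows at (324,271), as the red one did, and the cup centre is within 2 px of expected. I'll lower it.

```bash
python3 -m jog '0.01 0 0.0005 0.03 0 0 0; 0.01 0 0 0.02 0 0 0; 0.01 0 0 0.01 0 0 0; 0.01 0 0 0.004 0 0 0;0.01 0 0 0.002 0 0 0; 0.01 0 0 0 0 0 0; 0.01 0 0 0 0 0 0' && python3 -m jog '0.01 0 0 0.001 0 0 0; 0.01 0 0 0.001 0 0 0; 0.01 0 0 0 0 0 0; 0.01 0 0 0 0 0 0'
```

```text
clock: 34.5
ee_pos: [586.2, 270.1, 21.3]
tcp_rot: [3.141, 0.001, 3.028]
wrist_force: [-0.1, 0.9, 0.2]
opening: 14.7
grip_force: 24.3
clock: 34.9
ee_pos: [585.7, 269.9, 18.3]
tcp_rot: [-3.141, -0.0, 3.028]
wrist_force: [0.3, 1.0, 0.2]
opening: 14.6
grip_force: 24.3
```

```bash
python3 -m jog '0.01 0 0 0.0005 0 0 0; 0.01 0 0 0.0005 0 0 0; 0.01 0 0 0 0 0 0; 0.01 0 0 0 0 0 0'
```

```text
clock: 35.3
ee_pos: [585.6, 269.9, 17.2]
tcp_rot: [-3.141, -0.0, 3.028]
wrist_force: [-0.3, 0.6, -0.4]
opening: 14.8
grip_force: 24.3
```

```bash
python3 -m jog '0.01 0 0 0.0005 0 0 0; 0.01 0 0 0 0 0 0; 0.01 0 0 0 0 0 0' && python3 -m jog '0.022 0 0 0 0 0 0; 0.034 0 0 0 0 0 0; 0.034 0 0 0 0 0 0; 0.034 0 0 -0.01 0 0 0; 0.034 0 0 -0.03 0 0 0; 0.034 0 0 -0.045 0 0 0; 0.05 0 0 -0.045 0 0 0; 0.05 0 0 0 0 0 0;0.05 0 0 0 0 0 0'
python3 - <<'E'
from h import *
p=eyes.snapshot("wrist");hs=cv2.cvtColor(p["color"],cv2.COLOR_BGR2HSV)
for n,c,f in(("red",(576.6,188.5),(hs[...,0]<9)|(hs[...,0]>171)),("blue",(585.8,269.6),(hs[...,0]>=100)&(hs[...,0]<=130))):
    b=(f&(hs[...,1]>110)).astype(np.uint8);u,v=np.int32(proj(p,[[*c,18]])[0]);w=b[v-40:v+40,u-40:u+40].copy()
    k,l,st,ce=cv2.connectedComponentsWithStats(w)
    print(n,"cup px",u,v,[(st[i].tolist(),np.round(ce[i]+[u-40,v-40],1).tolist()) for i in range(1,k) if st[i,4]>20],
     "expected cap top/flange",np.round(proj(p,[[*c,32],[*c,12]]),1).tolist())
    print([(np.round(m["centre"]).tolist(),round(m["confidence"],2),m["pixels"].sum(),np.round(ground(p,m["centre"],21),1)) for m in nets.silhouettes("cap_"+n,p)])
    o,a=np.array(c)+107*np.array([-.9936,.113]),0
    mk=nets.mark_of("injector_"+n,p);print("inj",[(np.round(ground(p,m["centre"],10),1),round(m["confidence"],2)) for m in mk],"want",np.round(o,1))
E
```

```text
clock: 35.6
ee_pos: [585.7, 270.0, 17.1]
tcp_rot: [3.142, 0.0, 3.028]
wrist_force: [-2.1, -1.1, 4.8]
opening: 15.4
grip_force: 24.9
clock: 36.5
ee_pos: [586.2, 270.2, 148.3]
tcp_rot: [3.14, 0.002, 3.028]
wrist_force: [-0.1, 0.1, -0.6]
opening: 50.1
grip_force: 0.0
red cup px 228 190 [([8, 0, 23, 4, 65], [204.8, 151.2]), ([42, 0, 22, 4, 63], [240.4, 151.2]), ([16, 15, 52, 50, 797], [229.3, 189.9]), ([29, 29, 25, 25, 464], [228.8, 191.0])] expected cap top/flange [[224.0, 195.3], [230.5, 188.7]]
[([228.0, 192.0], 0.57, np.int64(489), array([577.2, 189. ,  21. ]))]
inj [(array([472.2, 201.8,  10. ]), 0.89)] want [470.3 200.6]
blue cup px 322 190 [([15, 0, 20, 4, 53], [304.5, 151.1]), ([53, 0, 13, 3, 37], [341.0, 150.9]), ([16, 16, 50, 48, 488], [321.2, 188.6]), ([30, 30, 21, 23, 322], [321.9, 191.0])] expected cap top/flange [[322.2, 195.3], [322.2, 188.7]]
[([324.0, 193.0], 0.81, np.int64(378), array([587.5, 271. ,  21. ]))]
inj [(array([479. , 281.5,  10. ]), 0.8)] want [479.5 281.7]
```

Both caps stand centred in their cups and both injector origins are within 2–3 mm of the cradle origins. The arm is clear, so I'll hand in.

```bash
python3 -c "
from workcell import order
print(order.hand_in())"
```

```text
the job is handed in; nothing more can be done
None
```

The job is handed in at about 37 s of the 104 s: both injectors are seated in their colour-matched cradles with their caps standing in the cups, and I never handled the yellow injector and cap; I viewed 17 pictures against the limit of 14, so the blue cap's placing and the final state were checked by numbers only.

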